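# Twist-lock a spring channel nut into a strut rail

## Task

Take the spring nut by its black tab out of the grey holder and put it lengthwise down through the slot of the steel rail, in line with the red pointer. Press it against its spring only as far as needed to get under the rail's lips, gently and without jamming the spring solid, give it a quarter turn, and let it rise so that its grooves catch the lips and it stands square across the rail when you let go; neither press nor pull hard on the rail. Leave the other things on the bench where they are.

Things in the scene. Friction and masses are not known exactly. Their poses are not given: they have to be found in the camera images.
- nut: Spring channel nut, loose, about 0.1 kg, upright in the holder at first. Origin: middle of the nut plate's underside; z up, x along the plate. Steel plate 34 (x) x 19.5 (y) x 9 mm, rounded ends, turns freely inside the rail. Under it a coil spring with a round 11 mm foot, underside at z = -32 mm when free; preload 3 N, then 0.7 N per mm, solid after 12 mm.
- nut_tab (a point): Middle of the nut's black tab, 28 (nut's x) x 12 (y) x 32 mm high, the place to grip, across its 12 mm; it spans 27 to 59 mm above the nut's origin, on a round neck of 15 mm diameter that rises from the nut plate. Axes as the nut's.
- nut_groove (a point): Point on the nut's axis level with the floors of its two grooves, 6.5 mm above the nut's origin. The grooves run along the nut's y in the plate's top, from 9.5 to 15 mm either side of the middle, 2.5 mm deep, to catch the rail's lips when the nut stands across the rail. Either sense of turning locks it, and half a turn makes no difference.
- plinth: Fixed blue base plate 200 x 84 x 12 mm carrying an open-topped steel strut rail, 180 mm long, slot upward. Origin: middle of the plate's underside on the bench; x along the rail, y across, z up.
- rail_nominal (a point): Middle of the base plate's top, axes as the plate's. The rail itself is NOT measured: bolted on packing through slotted holes, it lies up to 5 mm either way in y and with its underside 0 to 8 mm above this point, parallel to x; it does not move during the work. Rail 41.3 wide x 41 mm high, walls and floor 2 mm thick (floor's top 2 mm above its underside), 37.3 mm clear inside.
- lips_nominal (a point): Middle of the slot, level with the lips' lower edges, for a rail packed 4 mm up and centred (true: 4 mm lower to 4 mm higher). Slot 22 mm wide, lips 2.5 mm thick, 7 mm deep from the rail's top. Caught, the nut's groove floors bear on the lips' lower edges and the spring is compressed 6.5 mm; to turn, the nut must be 2.5 mm or more lower; the spring is solid 5.5 mm lower.
- mark (a point): Tip of the red pointer that stands fixed on the base plate on its +y side, 33 mm from the plate's middle line, 42 mm above the bench. Axes as the base plate's: its x is the place along the rail where the nut belongs.
- holder: Fixed grey block 76 x 56 x 45 mm high on a black foot 84 x 64 mm. Origin: middle of its underside; x along the pocket. Pocket open at the top, 38 x 23 mm, floor 5 mm above the bench; the nut must be lifted 50 mm to be clear of it. Around: a tall metal vacuum line stands on the bench left of the rail; pass over or in front of it.
- kf_clamp_16: Bystander: small pale metal flange clamp, 60 x 80 x 20 mm; origin under its middle.
- kf_clamp_25a: Bystander: pale metal flange clamp, 66 x 90 x 20 mm; origin under its middle.
- centering_ring_40: Bystander: metal ring with dark seal, 54 mm across, 8 mm high; origin under its middle.
- screwdriver_red: Bystander: screwdriver with red handle, 195 mm long; origin under its middle.
- spanner_13: Bystander: flat spanner, 169 mm long; origin under its middle.
- oring_jar: Bystander: white jar with black lid, 54 mm across, 70 mm high; origin under its middle.
- hexkey_set: Bystander: grey folding key set, 34 x 95 x 24 mm; origin under its middle.

How it is judged:
By the outcome, as a careful person would: the job done as asked, in the order asked, and still so for the second after the job is handed in, with the robot touching nothing.
It also fails if it takes over 54 s, if anything falls off the work surface, if the arm or the gripper's body presses on something with over 40 N, if the wrist force passes 120 N, or if a joint passes its speed limit or range.

## Robot

A 7-joint arm with a two-finger parallel gripper is mounted at the origin on a cart in front of the work surface, level with it; the furniture and walls round the work are solid. World frame = base frame: x ahead of the robot, y to its left, z up, the work surface at z = 0. Lengths are in m, angles in rad, forces in N, time in s.
With the tool pointing down it reaches from about 0.4 to 0.925 m from the base axis. Payload 4.1 kg.
Tool frame: the origin (TCP) lies midway between the tips of the shut fingers; the grasp point (between the pads) lies 19 mm behind it (r.pinch_z is the z of the grasp point in the tool frame, in m); z points along the fingers, y is the line along which they close (so a half turn about z gives the same grasp; the last joint's range is limited). The gripper opens to 85 mm and grips with 20 to 120 N. Pads are 22 mm wide; open, the fingers measure 114 mm over their backs; the gripper's body (76 mm by 85 mm) begins 54 mm behind the grasp point. The pads swing forward as they close: fully open they stand 13 mm farther back than shut.
Start: joints at [-1.27, 0.398, 0.045, 1.537, -0.019, 1.207, -0.051], TCP at [0.253, 0.599, 0.231] pointing down, gripper open.
Joint ranges: [-2.82, 2.82], [-0.49, 2.23], [-1.37, 1.46], [0, 2.46], [-1.36, 4.5], [0.23, 2], [-2.94, 2.94]. Speed limits (rad/s): [2.57, 2.57, 3.14, 3.14, 3.14, 3.14, 3.14].

## Interface

Orientations are given as a rotation vector (axis times angle).
In Python, from bench import r gives the robot as it stands.
- The arm moves only by the tool play_rows, never from a script. Its argument "series" is a list of rows, each an object with "slide": the shift along the tool's x, y, z in mm, a list of three; "yaw": the turn about the tool's z in degrees; "claw": the finger opening in mm, from 0 to 85.4. In form: [{"slide": [x, y, z], "yaw": yaw, "claw": claw}, ...]. A call has 1 to 12 rows; each row shifts and turns the commanded pose from where the row before left it, along the tool's axes as they then stand; what a row does not reach is not made up. A row lasts 1/10 s, in which the tool goes at most 50 mm and 8.59 degrees, less where a joint would pass 70% of its speed; a pose out of reach is approached as far as the arm can. A call with a gripper value outside its range is refused whole. The fingers move at their own pace and stop on an object; "newtons" is the grip in N (left out, the last holds). Time passes only in rows, so rows that do not move let the fingers close. It gives the time, the measured TCP pose, the force, the opening and the grip force at its end, in the units of the state.
- r.observe(): the state, without advancing time (a new reading comes with each control period).
- r.get_image(name): name is "scene" or "top"; returns (picture, depth): 480x640x3 uint8, blue, green, red; 480x640 float32, m along the optical axis (not along the pixel's ray), 0 where there is no reading.
- r.camera_params(name): a dict with "intrinsics" (3x3 intrinsics, pixels), "cam_to_world" (4x4, takes a point from camera to world coordinates). Camera axes: x right, y down, z forward; pixel columns grow to the right and rows downward; lengths in m; the calibration is good to about 2 mm. A picture is of the moment at which its call begins. camera_params takes no time and is no camera call.
- r.hand_in(): hands the job in; it is judged then, once.
The state is a dict: "t": time; "joint_pos": joint angles; "joint_velocities": joint speeds; "joint_efforts": joint torques, N m; "eef_pos": TCP position; "ee_rot": TCP orientation; "ft_force": force on the tool from outside, world axes, zero at the start; "torque": the same for the moment, N m; "finger_gap": finger opening in m; "grip_force": force on a finger pad.
Only numpy, scipy, OpenCV 4.12 (cv2) and the standard library are available. Lean on these libraries where they do the work, as an engineer would, in place of code of your own. Each camera call takes 0.05 s, during which the arm holds its last target. There are 200 camera calls.

## Working session

There is one attempt and no reset: what is moved stays moved. The work goes in short steps, Python scripts to look and compute and a tool call to move; the robot and the scene stay as the last step left them, time stands still between calls to the robot, and variables do not carry over. Pictures are saved under pics/ and viewed, at most 10 in all, crops included, and the job is handed in when it is done.

Besides the shell and the picture viewer there is one more tool, called after ">>>" as name(argument=value, ...) on one line, values as JSON. play_rows: Moves the arm, as the interface text tells. Its arguments: {"type":"object","properties":{"series":{"type":"array"},"newtons":{"type":"number"}},"required":["series"]}

```bash
mkdir -p pics; cat > h.py <<'E'
import numpy as np, cv2
from bench import r
from scipy.spatial.transform import Rotation as R
def grab(n,tag):
    im,d=r.get_image(n); cv2.imwrite(f'pics/{tag}.png',im); np.save(f'pics/{tag}.npy',d); return im,d
def world(n,d):
    p=r.camera_params(n);K=np.array(p['intrinsics']);T=np.array(p['cam_to_world'])
    v,u=np.mgrid[:480,:640]
    P=np.stack([(u-K[0,2])/K[0,0]*d,(v-K[1,2])/K[1,1]*d,d],-1)
    W=P@T[:3,:3].T+T[:3,3]; W[d==0]=np.nan; return W
E
python3 - <<'E'
from h import *
np.set_printoptions(precision=4,suppress=True)
for n in('scene','top'):
    grab(n,n+'0');p=r.camera_params(n);print(n,np.array(p['intrinsics']),np.array(p['cam_to_world']))
o=r.observe();print(o, r.pinch_z)
print(R.from_rotvec(o['ee_rot']).as_matrix())
E
```

```text
scene [[468.9668   0.     314.0719]
 [  0.     468.9668 238.0596]
 [  0.       0.       1.    ]] [[ 0.5065 -0.674   0.5378  0.0178]
 [-0.8621 -0.3854  0.329  -0.4746]
 [-0.0144 -0.6302 -0.7763  0.9227]
 [ 0.      0.      0.      1.    ]]
top [[613.6158   0.     326.4743]
 [  0.     613.6158 233.2031]
 [  0.       0.       1.    ]] [[ 0.0352 -0.9749  0.22    0.2482]
 [-0.9994 -0.0342  0.0083 -0.1262]
 [-0.0006 -0.2202 -0.9755  1.5878]
 [ 0.      0.      0.      1.    ]]
{'t': 0.1, 'joint_pos': array([-1.27  ,  0.3991,  0.045 ,  1.5378, -0.0187,  1.2069, -0.0507]), 'joint_velocities': array([-0.0005, -0.0028, -0.0008, -0.0052, -0.0008, -0.001 ,  0.0009]), 'joint_efforts': array([  0.0036, -47.626 ,   1.3705, -25.4951,   0.012 ,   0.005 ,
        -0.    ]), 'eef_pos': array([0.2528, 0.5982, 0.2304]), 'ee_rot': array([-0.6236, -3.0789,  0.0027]), 'ft_force': array([-0.4981, -0.5124, -0.0301]), 'torque': array([ 0.023 ,  0.0085, -0.0141]), 'grip_force': 0.0, 'finger_gap': 0.0856013058670777} -0.0187
[[-0.9212  0.3891 -0.0005]
 [ 0.3891  0.9212 -0.0016]
 [-0.0001 -0.0017 -1.    ]]
```

View pics/top0.png

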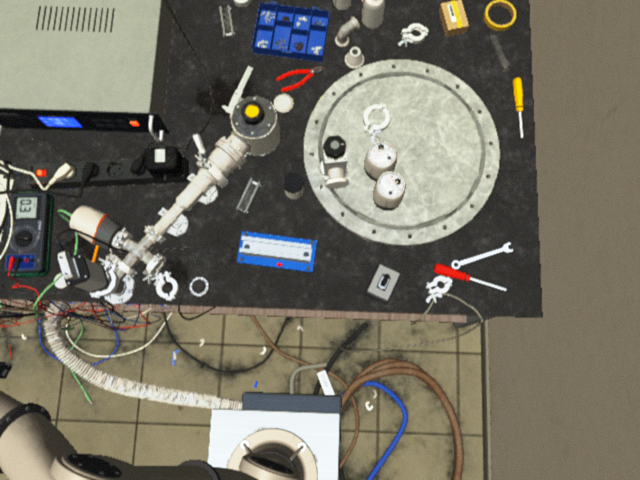

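View pics/scene0.png

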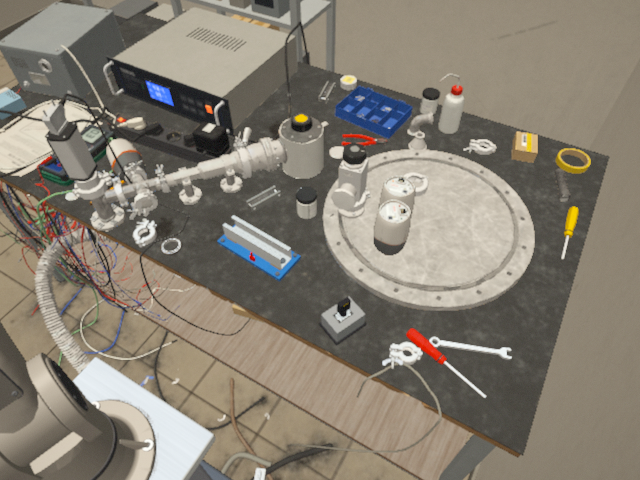

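Top view: the blue plate with the rail is at about (277,251) and the pointer at (279,265), on the robot's side of the rail. The holder is at (383,283) with the black tab in it. The scene view shows the rail at (258,245), pointer at (252,257) and holder at (343,318).

```bash
python3 - <<'E'
from h import *
np.set_printoptions(precision=4,suppress=True)
big=[]
for n,box in(('top',(225,315,225,275)),('top',(360,405,258,305)),('scene',(205,310,205,285)),('scene',(310,375,285,345))):
    im=cv2.imread(f'pics/{n}0.png');d=np.load(f'pics/{n}0.npy');W=world(n,d)
    x0,x1,y0,y1=box
    big.append(cv2.resize(im[y0:y1,x0:x1],(400,300),interpolation=cv2.INTER_NEAREST))
    hsv=cv2.cvtColor(im,cv2.COLOR_BGR2HSV)
    sub=np.zeros(im.shape[:2],bool);sub[y0:y1,x0:x1]=1
    if y0<240:
        blue=sub&(hsv[...,0]>95)&(hsv[...,0]<125)&(hsv[...,1]>120)
        w=W[blue];w=w[abs(w[:,2]-.012)<.008]
        print(n,'blue',len(w),cv2.minAreaRect((w[:,:2]*1000).astype(np.float32)),np.median(w[:,2]))
        red=sub&((hsv[...,0]<8)|(hsv[...,0]>172))&(hsv[...,1]>130)
        v,u=np.nonzero(red);print('red',list(zip(u,v)),W[red])
        t=sub&(W[...,2]>.045)&(W[...,2]<.075)
        w=W[t];print('railtop',len(w),cv2.minAreaRect((w[:,:2]*1000).astype(np.float32)),np.percentile(w[:,2],[5,50,95]))
    else:
        for a,b in((.035,.052),(.06,.12)):
            t=sub&(W[...,2]>a)&(W[...,2]<b);w=W[t]
            print(n,a,len(w),cv2.minAreaRect((w[:,:2]*1000).astype(np.float32)),np.percentile(w[:,2],[5,50,95]))
    # noise of bench
cv2.imwrite('pics/m1.png',np.vstack([np.hstack(big[:2]),np.hstack(big[2:])]))
E
```

```text
top blue 966 ((552.140625, 16.051551818847656), (200.26319885253906, 88.15603637695312), 84.76763916015625) 0.01117828175767177
red [(np.int64(278), np.int64(263)), (np.int64(277), np.int64(264)), (np.int64(278), np.int64(264)), (np.int64(279), np.int64(264)), (np.int64(280), np.int64(264)), (np.int64(281), np.int64(264)), (np.int64(278), np.int64(265)), (np.int64(279), np.int64(265)), (np.int64(280), np.int64(265)), (np.int64(281), np.int64(265))] [[0.5141 0.0077 0.0451]
 [0.5153 0.0121 0.0223]
 [0.5114 0.0075 0.0453]
 [0.5129 0.0056 0.0376]
 [0.5142 0.0037 0.0303]
 [0.5153 0.0016 0.0244]
 [0.5126 0.0093 0.0235]
 [0.5116 0.0062 0.0298]
 [0.5125 0.004  0.0249]
 [0.5132 0.0017 0.0214]]
railtop 612 ((542.2568969726562, 17.2572021484375), (181.1558380126953, 59.381038665771484), 84.2940902709961) [0.0505 0.0577 0.0638]
top 0.035 556 ((474.4991760253906, -261.3679504394531), (55.80947494506836, 77.69918060302734), 66.27295684814453) [0.0384 0.0441 0.0497]
top 0.06 68 ((474.31512451171875, -261.35308837890625), (12.033821105957031, 29.259769439697266), 65.1432113647461) [0.0752 0.0944 0.1
[... 1160 characters left out ...]
0.0119  0.0172]
 [ 0.5135  0.0072  0.0221]
 [ 0.5131  0.0035  0.0251]
 [ 0.5137  0.0009  0.0261]
 [ 0.5153 -0.0009  0.0255]
 [ 0.5142  0.0084  0.0165]
 [ 0.5144  0.0054  0.0183]
 [ 0.5134  0.0012  0.0222]
 [ 0.5157  0.0001  0.0203]
 [ 0.5138  0.0022  0.0172]
 [ 0.5134 -0.0014  0.0201]]
railtop 749 ((619.987548828125, 9.535469055175781), (180.7727813720703, 183.03549194335938), 85.05591583251953) [0.0475 0.0569 0.0603]
scene 0.035 732 ((476.9232177734375, -262.0525207519531), (58.12960433959961, 76.9751205444336), 66.78884887695312) [0.0378 0.0435 0.0463]
scene 0.06 164 ((475.7989501953125, -263.0179748535156), (14.274527549743652, 27.151485443115234), 66.5798110961914) [0.0652 0.0878 0.0961]
```

View pics/m1.png

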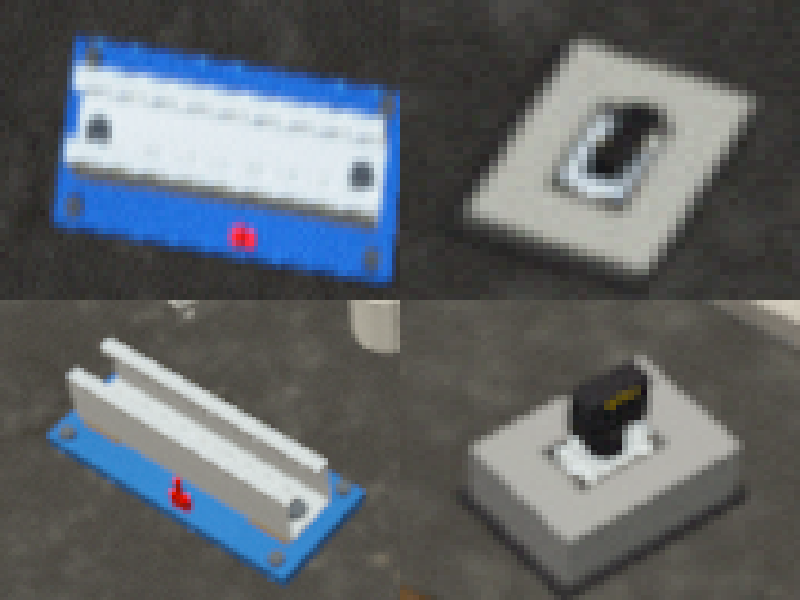

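The crops show the pointer at about the rail's middle, slightly to its -y side. The tab stands upright in the pocket and its long axis is parallel to the holder's. Next I'll fit the rail's cross-section and check how tall the obstacles along the path are.

```bash
python3 - <<'E'
from h import *
np.set_printoptions(precision=4,suppress=True)
for n in('top','scene'):
    W=world(n,np.load(f'pics/{n}0.npy'))
    im=cv2.imread(f'pics/{n}0.png')
    for xa,xb,ya,yb in((.2,.4,.1,.5),(.4,.5,.1,.3),(.4,.5,.3,.5),(.5,.6,.15,.3)):
        m=(W[...,0]>xa)&(W[...,0]<xb)&(W[...,1]>ya)&(W[...,1]<yb);print(n,xa,xb,ya,yb,np.nanpercentile(W[m][:,2],[50,99]) if m.any() else 0)
    hsv=cv2.cvtColor(im,cv2.COLOR_BGR2HSV)
    # plate: blue mask rays onto z=.012, hull incl. rail
    p=r.camera_params(n);K=p['intrinsics'];T=np.array(p['cam_to_world'])
    def cast(u,v,z):
        d=T[:3,:3]@np.array([(u-K[0][2])/K[0][0],(v-K[1][2])/K[1][1],1]);return (T[:3,3]+d*(z-T[2,3])/d[2])[:2]*1000
    b=((hsv[...,0]>95)&(hsv[...,0]<125)&(hsv[...,1]>120)).astype(np.uint8);
    x0,x1,y0,y1=(225,325,225,280) if n=='top' else (205,310,205,285)
    s=np.zeros_like(b);s[y0:y1,x0:x1]=1;b&=s
    P=np.array([cast(u,v,.012) for v,u in zip(*np.nonzero(b))],np.float32);print('plate cast',cv2.minAreaRect(P))
    a=np.radians(85.3);ex=np.array([np.cos(a),np.sin(a)]);ey=np.array([-ex[1],ex[0]])
    c=np.array([.551,.0155]);
    q=(W[...,:2]-c)@np.c_[ex,ey];m=(abs(q[...,0])<.075)&(abs(q[...,1])<.045)&(s>0)
    for y in np.arange(-.044,.044,.002):
        k=m&(q[...,1]>=y)&(q[...,1]<y+.002)
        if k.sum():print(round(y*1000),k.sum(),np.percentile(W[k][:,2],[10,50,90]),im[k].mean())
E
```

```text
top 0.2 0.4 0.1 0.5 [-0.8    -0.1404]
top 0.4 0.5 0.1 0.3 [-0.0027  0.0198]
top 0.4 0.5 0.3 0.5 [0.0202 0.342 ]
top 0.5 0.6 0.15 0.3 [-0.0008  0.099 ]
plate cast ((551.1635131835938, 15.885574340820312), (202.85023498535156, 88.02146911621094), 84.49768829345703)
-44 14 [0.0031 0.0055 0.0092] 100.88095238095238
-42 35 [0.0069 0.0098 0.0133] 115.83809523809524
-40 38 [0.0071 0.0103 0.0139] 121.60526315789474
-38 48 [0.0058 0.0109 0.0151] 121.54166666666667
-36 41 [0.0073 0.0112 0.0148] 126.21138211382114
-34 40 [0.006  0.0109 0.0152] 140.14166666666668
-32 43 [0.0056 0.0113 0.0148] 169.2170542635659
-30 13 [0.0079 0.0133 0.0168] 184.25641025641025
-28 1 [0.0222 0.0222 0.0222] 188.33333333333334
-22 4 [0.0518 0.0549 0.0574] 205.75
-20 35 [0.0532 0.0582 0.0619] 220.35238095238094
-18 66 [0.0177 0.0568 0.0614] 225.86868686868686
-16 76 [0.0183 0.0537 0.0608] 227.1359649122807
-14 95 [0.0167 0.0251 0.0609] 227.77543859649123
-12 102 [0.0177 0.0529 0.0614] 222.44444444444446
-10 48 [0.0147 0.0196 0.0582] 229.96527777777777
-8 46 [0.0156 0.0192 0.025 ] 231.231884057971
-6 47 [0.0153 0.0193 
[... 2137 characters left out ...]
0.057  0.06  ] 199.97727272727272
16 171 [0.0111 0.0403 0.0589] 162.84990253411306
18 343 [0.012  0.0369 0.056 ] 147.731778425656
20 93 [0.0101 0.0271 0.0534] 141.85663082437276
22 37 [0.0093 0.011  0.0139] 134.9009009009009
24 42 [0.009  0.0105 0.0136] 134.5
26 34 [0.0086 0.0105 0.013 ] 134.81372549019608
28 36 [0.0091 0.0104 0.0137] 135.12962962962962
30 38 [0.0085 0.0113 0.0147] 134.35087719298247
32 48 [0.0087 0.0109 0.017 ] 131.47916666666666
34 44 [0.0085 0.011  0.0282] 121.96969696969697
36 75 [-0.001   0.0101  0.0189] 111.65333333333334
38 121 [-0.0027  0.0044  0.0115] 94.91460055096418
40 60 [-0.0036 -0.0006  0.0091] 82.33888888888889
42 43 [-0.0035 -0.0014  0.0001] 80.6124031007752
```

>>> play_rows(series=[{"slide": [-22, -32, 0], "yaw": 0, "claw": 60}, {"slide": [-22, -32, 0], "yaw": 0, "claw": 60}, {"slide": [-22, -32, 0], "yaw": 0, "claw": 60}, {"slide": [-22, -32, 0], "yaw": 0, "claw": 60}, {"slide": [-22, -32, 0], "yaw": 0, "claw": 60}, {"slide": [-22, -32, 0], "yaw": 0, "claw": 60}, {"slide": [-30, -29, 0], "yaw": 0, "claw": 60}, {"slide": [-30, -29, 0], "yaw": 0, "claw": 60}, {"slide": [-30, -29, 0], "yaw": 0, "claw": 60}, {"slide": [-30, -29, 0], "yaw": 0, "claw": 60}, {"slide": [-30, -29, 0], "yaw": 0, "claw": 60}, {"slide": [-30, -29, 0], "yaw": 0, "claw": 60}])

```text
t: 1.3
eef_pos: [0.3981, 0.1384, 0.2312]
ee_rot: [-0.623, -3.079, -0.0]
ft_force: [0.5, 0.2, -0.4]
finger_gap: 0.0601
grip_force: 0.0
```

>>> play_rows(series=[{"slide": [-22, -34, 0], "yaw": 0, "claw": 50}, {"slide": [-22, -34, 0], "yaw": 0, "claw": 50}, {"slide": [-22, -34, 0], "yaw": 0, "claw": 50}, {"slide": [-22, -34, 0], "yaw": 0, "claw": 50}, {"slide": [-22, -34, 0], "yaw": 0, "claw": 50}, {"slide": [-22, -34, 0], "yaw": 0, "claw": 50}, {"slide": [-22, -34, 0], "yaw": 0, "claw": 50}, {"slide": [-22, -34, 0], "yaw": 0, "claw": 50}, {"slide": [-22, -34, 0], "yaw": 0, "claw": 50}, {"slide": [-22, -34, 0], "yaw": 0.8, "claw": 50}, {"slide": [0, 0, 0], "yaw": 0, "claw": 50}, {"slide": [0, 0, 0], "yaw": 0, "claw": 50}])

```text
t: 2.5
eef_pos: [0.4676, -0.2593, 0.2307]
ee_rot: [-0.649, -3.072, 0.0]
ft_force: [0.0, 1.3, -0.5]
finger_gap: 0.0498
grip_force: 0.0
```

```bash
cat >> h.py <<'E'
def to(x,y,z,ang=None):
    "slide in mm to get TCP to x,y,z; ang = wanted tool-y heading deg -> yaw"
    o=r.observe();M=R.from_rotvec(o['ee_rot']).as_matrix()
    s=M.T@(np.array([x,y,z])-o['eef_pos'])*1000
    h=np.degrees(np.arctan2(M[1,1],M[0,1]))
    print('t',o['t'],'tcp',o['eef_pos'].round(4),'F',o['ft_force'].round(1),'T',o['torque'].round(2),'slide',s.round(1),'head',h.round(1),'yaw',None if ang is None else round(h-ang,1),'tilt',M[:,2].round(4),'gap',round(o['finger_gap'],4),o['grip_force'],'q',o['joint_pos'].round(2))
E
python3 -c "
from h import *
to(.475,-.262,.064,66.3)"
```

```text
t 2.5 tcp [ 0.4676 -0.2593  0.2307] F [ 0.   1.3 -0.5] T [ 0.08 -0.    0.  ] slide [ -8.1   0.6 166.7] head 66.2 yaw -0.1 tilt [-1.5e-03  1.0e-04 -1.0e+00] gap 0.0498 0.0 q [-0.26  0.26  0.82  1.83 -0.21  1.14  1.79]
```

>>> play_rows(series=[{"slide": [-8, 0.6, 37], "yaw": 0, "claw": 50}, {"slide": [0, 0, 40], "yaw": 0, "claw": 45}, {"slide": [0, 0, 40], "yaw": 0, "claw": 40}, {"slide": [0, 0, 35], "yaw": 0, "claw": 40}, {"slide": [0, 0, 15], "yaw": 0, "claw": 40}, {"slide": [0, 0, 0], "yaw": 0, "claw": 35}, {"slide": [0, 0, 0], "yaw": 0, "claw": 25}, {"slide": [0, 0, 0], "yaw": 0, "claw": 18}, {"slide": [0, 0, 0], "yaw": 0, "claw": 8}, {"slide": [0, 0, 0], "yaw": 0, "claw": 8}, {"slide": [0, 0, 0], "yaw": 0, "claw": 8}], newtons=40)

```text
t: 3.6
eef_pos: [0.4772, -0.2617, 0.0654]
ee_rot: [0.644, 3.072, -0.0]
ft_force: [0.9, -0.0, 2.7]
finger_gap: 0.0116
grip_force: 42.5
```

```bash
python3 -c "
from h import *
to(.475,-.262,.064,66.3)"
```

```text
t 3.6 tcp [ 0.4772 -0.2617  0.0654] F [ 0.9 -0.   2.7] T [-0.04 -0.35  0.  ] slide [ 1.9 -1.1  1.4] head 66.3 yaw 0.0 tilt [ 3.1e-03 -9.0e-04 -1.0e+00] gap 0.0116 42.533950209617615 q [-0.12  0.49  0.69  1.97 -0.42  0.82  1.96]
```

>>> play_rows(series=[{"slide": [0, 0, -15], "yaw": 0, "claw": 8}, {"slide": [0, 0, -30], "yaw": 0, "claw": 8}, {"slide": [0, 0, -35], "yaw": 0, "claw": 8}, {"slide": [0, 0, -20], "yaw": 0, "claw": 8}, {"slide": [3.6, 21, 0], "yaw": 0, "claw": 8}, {"slide": [6, 40, 0], "yaw": 0, "claw": 8}, {"slide": [6, 45, 0], "yaw": 0, "claw": 8}, {"slide": [6, 45, 0], "yaw": 0, "claw": 8}, {"slide": [6, 45, 0], "yaw": 0, "claw": 8}, {"slide": [6, 45, 0], "yaw": 0, "claw": 8}, {"slide": [6, 30, 0], "yaw": -4.4, "claw": 8}, {"slide": [0, 0, 0], "yaw": -8, "claw": 8}])

```text
t: 4.8
eef_pos: [0.549, 0.009, 0.1641]
ee_rot: [-0.284, -3.128, -0.002]
ft_force: [-0.0, -0.7, -2.5]
finger_gap: 0.0113
grip_force: 42.0
```

>>> play_rows(series=[{"slide": [0, 0, 0], "yaw": -8, "claw": 8}, {"slide": [0, 0, 0], "yaw": -8, "claw": 8}, {"slide": [0, 0, 0], "yaw": -8, "claw": 8}, {"slide": [0, 0, 0], "yaw": -8, "claw": 8}, {"slide": [0, 0, 0], "yaw": -8, "claw": 8}, {"slide": [0, 0, 0], "yaw": -8, "claw": 8}, {"slide": [0, 0, 0], "yaw": -8, "claw": 8}, {"slide": [0, 0, 0], "yaw": -8, "claw": 8}, {"slide": [0, 0, 0], "yaw": -8, "claw": 8}, {"slide": [0, 0, 0], "yaw": -8, "claw": 8}, {"slide": [0, 0, 0], "yaw": -8, "claw": 8}, {"slide": [0, 0, 0], "yaw": -8, "claw": 8}])

```text
t: 6.0
eef_pos: [0.5468, 0.0016, 0.1611]
ee_rot: [2.028, -2.387, -0.005]
ft_force: [0.6, 0.8, -2.0]
finger_gap: 0.0112
grip_force: 42.0
```

```bash
python3 - <<'E'
from h import *
to(.5498,.0027,.125,174.7)
a=grab('top','top1')[0];b=grab('scene','scene1')[0]
cv2.imwrite('pics/m2.png',np.hstack([cv2.resize(a[205:295,220:320],(400,360),interpolation=cv2.INTER_CUBIC),cv2.resize(b[195:285,205:305],(400,360),interpolation=cv2.INTER_CUBIC)]))
E
```

```text
t 6.0 tcp [0.5468 0.0016 0.1611] F [ 0.6  0.8 -2. ] T [ 0.03  0.02 -0.02] slide [-1.8 -3.1 36.1] head 170.7 yaw -4.0 tilt [-0.0091 -0.0037 -1.    ] gap 0.0112 41.98995530605316 q [-0.19  0.29  0.13  1.86 -0.04  1.    2.94]
```

View pics/m2.png

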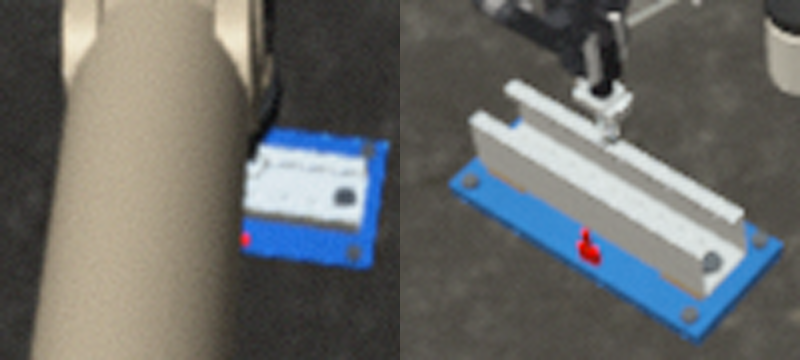

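The top view is blocked by the arm. In the scene view the nut hangs over the rail, with its foot at crop (605,130) and the pointer at (588,240). Joint 7 is at its limit, so I'll turn the other way, using the half-turn symmetry.

>>> play_rows(series=[{"slide": [0, 0, 0], "yaw": 8.5, "claw": 8}, {"slide": [0, 0, 0], "yaw": 8.5, "claw": 8}, {"slide": [0, 0, 0], "yaw": 8.5, "claw": 8}, {"slide": [0, 0, 0], "yaw": 8.5, "claw": 8}, {"slide": [0, 0, 0], "yaw": 8.5, "claw": 8}, {"slide": [0, 0, 0], "yaw": 8.5, "claw": 8}, {"slide": [0, 0, 0], "yaw": 8.5, "claw": 8}, {"slide": [0, 0, 0], "yaw": 8.5, "claw": 8}, {"slide": [0, 0, 0], "yaw": 8.5, "claw": 8}, {"slide": [0, 0, 0], "yaw": 8.5, "claw": 8}, {"slide": [0, 0, 0], "yaw": 8.5, "claw": 8}, {"slide": [0, 0, 0], "yaw": 8.5, "claw": 8}])

```text
t: 7.3
eef_pos: [0.547, 0.0012, 0.1616]
ee_rot: [-0.594, -3.077, 0.004]
ft_force: [-0.8, -0.6, -0.8]
finger_gap: 0.0116
grip_force: 42.0
```

>>> play_rows(series=[{"slide": [0, 0, 0], "yaw": 8.5, "claw": 8}, {"slide": [0, 0, 0], "yaw": 8.5, "claw": 8}, {"slide": [0, 0, 0], "yaw": 8.5, "claw": 8}, {"slide": [0, 0, 0], "yaw": 8.5, "claw": 8}, {"slide": [0, 0, 0], "yaw": 8.5, "claw": 8}, {"slide": [0, 0, 0], "yaw": 8.5, "claw": 8}, {"slide": [0, 0, 0], "yaw": 8.5, "claw": 8}, {"slide": [0, 0, 0], "yaw": 8.5, "claw": 8}, {"slide": [0, 0, 0], "yaw": 6, "claw": 8}, {"slide": [0, 0, 0], "yaw": 0, "claw": 8}])

```text
t: 8.3
eef_pos: [0.5471, 0.0016, 0.1617]
ee_rot: [-2.322, -2.11, 0.01]
ft_force: [0.6, 0.0, -0.5]
finger_gap: 0.0113
grip_force: 42.0
```

```bash
python3 - <<'E'
from h import *
np.set_printoptions(precision=4,suppress=True)
to(.5498,.0027,.127,-5.3)
n='scene'
p=r.camera_params(n);K=np.array(p['intrinsics']);T=np.array(p['cam_to_world'])
def cast(u,v,z):
    d=T[:3,:3]@np.array([(u-K[0,2])/K[0,0],(v-K[1,2])/K[1,1],1]);return (T[:3,3]+d*(z-T[2,3])/d[2])[:2]*1000
def proj(P):
    q=K@(T[:3,:3].T@(np.array(P)-T[:3,3]));return q[:2]/q[2]
b,d=grab(n,'scene2')
o=r.observe()['eef_pos']
print('proj nut origin',proj(o-[0,0,.0284]),'foot',proj(o-[0,0,.0604]),'tab mid',proj(o+[0,0,.0146]))
c=cv2.resize(b[195:285,205:305],(800,600)[:1]*1+(720,)if 0 else (660,594),interpolation=cv2.INTER_CUBIC)
cv2.imwrite('pics/m3.png',c)
# red pointer tip row profile
hsv=cv2.cvtColor(b,cv2.COLOR_BGR2HSV);red=((hsv[...,0]<8)|(hsv[...,0]>172))&(hsv[...,1]>110)
for v in range(250,262):
    u=np.nonzero(red[v,240:262])[0]+240; print(v,u)
print('mark cast',cast(251.0,252.5,.042))
E
```

```text
t 8.3 tcp [0.5471 0.0016 0.1617] F [ 0.6  0.  -0.5] T [-0.02  0.01 -0.02] slide [ 1.4  2.8 34.7] head -5.5 yaw -0.2 tilt [-0.0076 -0.0014 -1.    ] gap 0.0113 41.98206961154938 q [-0.65  0.36  0.71  1.87 -0.27  1.02  0.07]
proj nut origin [255.7232 219.0127] foot [257.2672 228.2157] tab mid [253.5302 205.9408]
250 []
251 []
252 [251]
253 [251]
254 [251]
255 [251]
256 [250 251 252]
257 [250 251 252 253]
258 [250 251 252 253 254]
259 [251 252 253 254]
260 [253]
261 []
mark cast [515.884    5.9376]
```

View pics/m3.png

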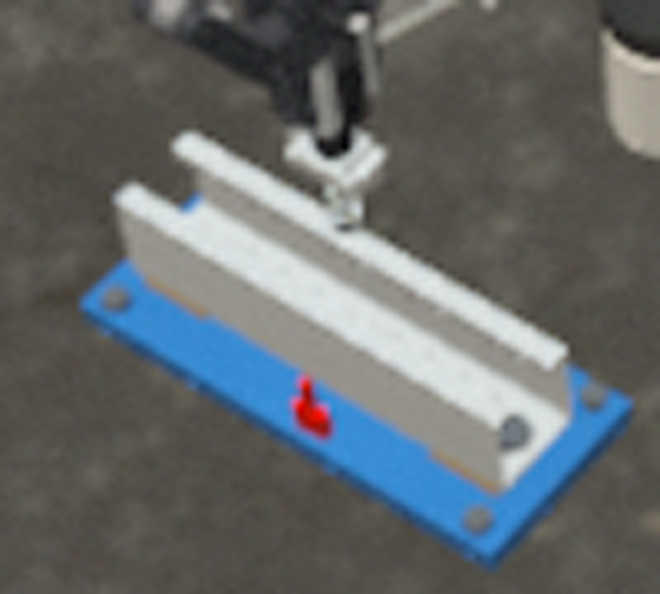

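The scene view shows the nut's foot at about (257.3,229), where the arm's pose predicts (257.3,228.2), so camera and arm agree to about 1 px. Next I'll find the lip edges by averaging brightness profiles on the rail-top plane.

```bash
python3 - <<'E'
from h import *
from scipy.signal import find_peaks
a=np.radians(84.7);ex=np.array([np.cos(a),np.sin(a)]);ey=np.array([-ex[1],ex[0]]);c=np.array([.551,.0155])
for n in('scene','top'):
    p=r.camera_params(n);K=np.array(p['intrinsics']);T=np.array(p['cam_to_world'])
    g=cv2.imread(f'pics/{n}0.png').astype(np.float32)
    for z in(.0588,):
      for x0,x1 in((-.075,-.03),(-.03,.03),(.03,.075)):
        X=np.arange(x0,x1,.0005);Y=np.arange(-.034,.034,.0005)
        P=c+X[None,:,None]*ex+Y[:,None,None]*ey
        Q=np.dstack([P,np.full(P.shape[:2],z)])-T[:3,3];q=Q@T[:3,:3]@K.T
        m=(q[...,:2]/q[...,2:]).astype(np.float32)
        s=cv2.remap(g,m[...,0],m[...,1],cv2.INTER_LINEAR).mean(1)[:,2] # red channel
        s=cv2.GaussianBlur(s[:,None],(1,5),0).ravel();gr=np.gradient(s)
        k,_=find_peaks(abs(gr),height=1.5)
        print(n,x0,[(round(Y[i]*1000,1),round(gr[i],1)) for i in k])
E
```

```text
scene -0.075 [(np.float64(-23.0), np.float32(13.0)), (np.float64(-11.5), np.float32(-8.0)), (np.float64(1.0), np.float32(6.7)), (np.float64(20.0), np.float32(-7.9))]
scene -0.03 [(np.float64(-23.0), np.float32(13.3)), (np.float64(-11.5), np.float32(-7.8)), (np.float64(0.5), np.float32(6.5)), (np.float64(20.0), np.float32(-7.4))]
scene 0.03 [(np.float64(-23.5), np.float32(13.1)), (np.float64(-11.5), np.float32(-7.6)), (np.float64(1.0), np.float32(4.1)), (np.float64(8.5), np.float32(3.1)), (np.float64(20.0), np.float32(-7.3))]
top -0.075 [(np.float64(-21.5), np.float32(14.7)), (np.float64(-12.5), np.float32(-2.2)), (np.float64(-7.5), np.float32(2.9)), (np.float64(21.5), np.float32(-11.2)), (np.float64(29.0), np.float32(-5.5))]
top -0.03 [(np.float64(-32.5), np.float32(-1.6)), (np.float64(-21.5), np.float32(15.0)), (np.float64(-13.0), np.float32(-2.1)), (np.float64(-7.5), np.float32(2.9)), (np.float64(21.5), np.float32(-11.1)), (np.float64(28.0), np.float32(-5.5))]
top 0.03 [(np.float64(-32.5), np.float32(-1.7)), (np.float64(-22.0), np.float32(14.9)), (np.float64(-13.5), np.float32(-2.0)), (np.float64(-8.0), np.float32(2.9)), (np.float64(1.0), np.float32(-2.4)), (np.float64(11.5), np.float32(1.9)), (np.float64(21.5), np.float32(-10.9)), (np.float64(28.5), np.float32(-5.4))]
```

>>> play_rows(series=[{"slide": [1.5, 3.7, 0], "yaw": -0.2, "claw": 8}, {"slide": [0, 0, 15], "yaw": 0, "claw": 8}, {"slide": [0, 0, 15], "yaw": 0, "claw": 8}, {"slide": [0, 0, 15], "yaw": 0, "claw": 8}, {"slide": [0, 0, 10], "yaw": 0, "claw": 8}, {"slide": [0, 0, 9], "yaw": 0, "claw": 8}, {"slide": [0, 0, 0], "yaw": 0, "claw": 8}, {"slide": [0, 0, 0], "yaw": 0, "claw": 8}])

```text
t: 9.15
eef_pos: [0.5507, 0.0035, 0.0969]
ee_rot: [-2.317, -2.113, 0.009]
ft_force: [0.3, 0.5, -0.7]
finger_gap: 0.0117
grip_force: 41.9
```

```bash
python3 - <<'E'
from h import *
to(.5507,.0027,.089,-5.3)
b,d=grab('scene','scene3')
cv2.imwrite('pics/m4.png',cv2.resize(b[200:270,215:295],(680,595),interpolation=cv2.INTER_CUBIC))
E
```

```text
t 9.15 tcp [0.5507 0.0035 0.0969] F [ 0.3  0.5 -0.7] T [ 0.04 -0.06  0.05] slide [-0.7  0.1  7.9] head -5.3 yaw 0.0 tilt [-8.2e-03  1.0e-04 -1.0e+00] gap 0.0117 41.94716691970825 q [-0.6   0.45  0.65  1.92 -0.34  0.89  0.13]
```

View pics/m4.png

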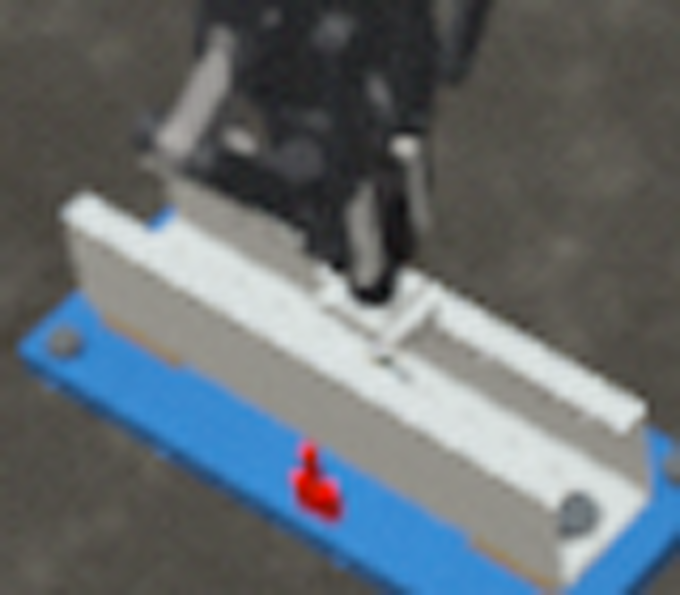

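The nut plate is right over the slot at about (378,320) in the crop, lined up lengthwise. I'll lower it in small steps and watch the force.

>>> play_rows(series=[{"slide": [-0.7, 0.1, 3], "yaw": 0, "claw": 8}, {"slide": [0, 0, 3], "yaw": 0, "claw": 8}, {"slide": [0, 0, 1.5], "yaw": 0, "claw": 8}, {"slide": [0, 0, 1.5], "yaw": 0, "claw": 8}, {"slide": [0, 0, 0], "yaw": 0, "claw": 8}, {"slide": [0, 0, 0], "yaw": 0, "claw": 8}])

```text
t: 9.8
eef_pos: [0.5506, 0.0029, 0.088]
ee_rot: [-2.317, -2.113, 0.009]
ft_force: [-0.7, 0.5, -1.2]
finger_gap: 0.0114
grip_force: 41.9
```

>>> play_rows(series=[{"slide": [0, 0, 1], "yaw": 0, "claw": 8}, {"slide": [0, 0, 1], "yaw": 0, "claw": 8}, {"slide": [0, 0, 0], "yaw": 0, "claw": 8}])

```text
t: 10.1
eef_pos: [0.5504, 0.003, 0.0858]
ee_rot: [-2.316, -2.113, 0.01]
ft_force: [-0.1, -0.3, -1.2]
finger_gap: 0.0112
grip_force: 41.9
```

>>> play_rows(series=[{"slide": [0, 0, 1], "yaw": 0, "claw": 8}, {"slide": [0, 0, 1], "yaw": 0, "claw": 8}, {"slide": [0, 0, 0], "yaw": 0, "claw": 8}])

```text
t: 10.4
eef_pos: [0.5504, 0.003, 0.0838]
ee_rot: [-2.316, -2.113, 0.01]
ft_force: [-0.5, -0.5, -1.5]
finger_gap: 0.0113
grip_force: 41.9
```

>>> play_rows(series=[{"slide": [0, 0, 1], "yaw": 0, "claw": 8}, {"slide": [0, 0, 1], "yaw": 0, "claw": 8}, {"slide": [0, 0, 0], "yaw": 0, "claw": 8}])

```text
t: 10.7
eef_pos: [0.5503, 0.003, 0.0818]
ee_rot: [-2.316, -2.113, 0.01]
ft_force: [-0.2, -0.2, -0.4]
finger_gap: 0.0114
grip_force: 41.9
```

>>> play_rows(series=[{"slide": [0, 0, 1], "yaw": 0, "claw": 8}, {"slide": [0, 0, 0], "yaw": 0, "claw": 8}])

```text
t: 10.9
eef_pos: [0.5505, 0.003, 0.0812]
ee_rot: [-2.317, -2.113, 0.009]
ft_force: [-0.5, -0.2, 2.1]
finger_gap: 0.0115
grip_force: 42.5
```

>>> play_rows(series=[{"slide": [0, 0, 1], "yaw": 0, "claw": 8}, {"slide": [0, 0, 0], "yaw": 0, "claw": 8}])

```text
t: 11.1
eef_pos: [0.5506, 0.0029, 0.0801]
ee_rot: [-2.317, -2.113, 0.009]
ft_force: [-0.8, -0.2, 3.5]
finger_gap: 0.0118
grip_force: 42.6
```

>>> play_rows(series=[{"slide": [0, 0, 1], "yaw": 0, "claw": 8}, {"slide": [0, 0, 0], "yaw": 0, "claw": 8}])

```text
t: 11.3
eef_pos: [0.5506, 0.0029, 0.0791]
ee_rot: [-2.317, -2.114, 0.009]
ft_force: [-1.4, -0.7, 4.2]
finger_gap: 0.0113
grip_force: 42.7
```

>>> play_rows(series=[{"slide": [0, 0, 1], "yaw": 0, "claw": 8}, {"slide": [0, 0, 0], "yaw": 0, "claw": 8}])

```text
t: 11.5
eef_pos: [0.5506, 0.003, 0.078]
ee_rot: [-2.317, -2.114, 0.009]
ft_force: [-1.1, 0.8, 4.0]
finger_gap: 0.0114
grip_force: 42.8
```

>>> play_rows(series=[{"slide": [0, 0, 1], "yaw": 0, "claw": 8}, {"slide": [0, 0, 1], "yaw": 0, "claw": 8}, {"slide": [0, 0, 1], "yaw": 0, "claw": 8}, {"slide": [0, 0, 0], "yaw": 0, "claw": 8}])

```text
t: 11.9
eef_pos: [0.5506, 0.0029, 0.0751]
ee_rot: [-2.317, -2.113, 0.009]
ft_force: [-2.1, 0.2, 6.7]
finger_gap: 0.0113
grip_force: 43.1
```

>>> play_rows(series=[{"slide": [0, 0, 1], "yaw": 0, "claw": 8}, {"slide": [0, 0, 1], "yaw": 0, "claw": 8}, {"slide": [0, 0, 1], "yaw": 0, "claw": 8}, {"slide": [0, 0, 0], "yaw": 0, "claw": 8}])

```text
t: 12.3
eef_pos: [0.5506, 0.0029, 0.0724]
ee_rot: [-2.317, -2.113, 0.009]
ft_force: [-2.2, 0.5, 8.3]
finger_gap: 0.0113
grip_force: 43.4
```

```bash
python3 -c "
from h import *
for i in range(1): to(.5507,.0027,.0712,-5.3)"
```

```text
t 12.3 tcp [0.5506 0.0029 0.0724] F [-2.2  0.5  8.3] T [ 0.04  0.6  -0.03] slide [-0.1  0.1  1.2] head -5.3 yaw 0.0 tilt [-8.1e-03  5.0e-04 -1.0e+00] gap 0.0113 43.388400077819824 q [-0.57  0.48  0.63  1.94 -0.37  0.85  0.16]
```

>>> play_rows(series=[{"slide": [0, 0, 1.2], "yaw": 0, "claw": 8}, {"slide": [0, 0, 0], "yaw": 0, "claw": 8}, {"slide": [0, 0, 0], "yaw": 5, "claw": 8}, {"slide": [0, 0, 0], "yaw": 5, "claw": 8}, {"slide": [0, 0, 0], "yaw": 5, "claw": 8}, {"slide": [0, 0, 0], "yaw": 5, "claw": 8}, {"slide": [0, 0, 0], "yaw": 5, "claw": 8}, {"slide": [0, 0, 0], "yaw": 0, "claw": 8}])

```text
t: 13.1
eef_pos: [0.5512, 0.003, 0.0715]
ee_rot: [-2.722, -1.561, 0.009]
ft_force: [-2.2, 0.4, 9.1]
finger_gap: 0.0114
grip_force: 43.5
```

```bash
python3 -c "
from h import *
to(.5507,.0027,.0712,-95.3)"
```

```text
t 13.1 tcp [0.5512 0.003  0.0715] F [-2.2  0.4  9.1] T [ 0.1   0.45 -0.01] slide [-0.5 -0.2  0.3] head -30.3 yaw 65.0 tilt [-7.e-03  3.e-04 -1.e+00] gap 0.0114 43.50503325462341 q [-0.65  0.52  0.74  1.94 -0.45  0.86 -0.21]
```

>>> play_rows(series=[{"slide": [0, 0, 0.2], "yaw": 6, "claw": 8}, {"slide": [0, 0, 0], "yaw": 6, "claw": 8}, {"slide": [0, 0, 0], "yaw": 6, "claw": 8}, {"slide": [0, 0, 0], "yaw": 6, "claw": 8}, {"slide": [0, 0, 0], "yaw": 6, "claw": 8}, {"slide": [0, 0, 0], "yaw": 0, "claw": 8}])

```text
t: 13.7
eef_pos: [0.5516, 0.0031, 0.0713]
ee_rot: [-3.035, -0.804, 0.009]
ft_force: [-1.0, 0.4, 9.3]
finger_gap: 0.0117
grip_force: 43.5
```

```bash
python3 -c "
from h import *
to(.5507,.0027,.0712,-95.3)"
```

```text
t 13.7 tcp [0.5516 0.0031 0.0713] F [-1.   0.4  9.3] T [0.24 0.27 0.02] slide [-1.  -0.1  0.1] head -60.3 yaw 35.0 tilt [-6.1e-03  1.0e-04 -1.0e+00] gap 0.0117 43.53850722312927 q [-0.74  0.57  0.87  1.94 -0.55  0.9  -0.64]
```

>>> play_rows(series=[{"slide": [-0.8, 0, 0], "yaw": 6, "claw": 8}, {"slide": [0, 0, 0], "yaw": 6, "claw": 8}, {"slide": [0, 0, 0], "yaw": 6, "claw": 8}, {"slide": [0, 0, 0], "yaw": 6, "claw": 8}, {"slide": [0, 0, 0], "yaw": 6, "claw": 8}, {"slide": [0, 0, 0], "yaw": 5, "claw": 8}, {"slide": [0, 0, 0], "yaw": 0, "claw": 8}])

```text
t: 14.4
eef_pos: [0.5516, 0.003, 0.0715]
ee_rot: [3.138, -0.145, -0.008]
ft_force: [0.0, 1.3, 8.5]
finger_gap: 0.0114
grip_force: 43.5
```

```bash
python3 -c "
from h import *
to(.5507,.0027,.0712,-95.3)"
```

```text
t 14.4 tcp [0.5516 0.003  0.0715] F [0.  1.3 8.5] T [0.4 0.  0. ] slide [-0.8  0.4  0.3] head -95.3 yaw -0.0 tilt [-4.9e-03  2.0e-04 -1.0e+00] gap 0.0114 43.52670729160309 q [-0.83  0.65  1.02  1.94 -0.68  0.95 -1.13]
```

>>> play_rows(series=[{"slide": [-0.7, 0, 0], "yaw": 0, "claw": 8}, {"slide": [0, 0, -1], "yaw": 0, "claw": 8}, {"slide": [0, 0, -1], "yaw": 0, "claw": 8}, {"slide": [0, 0, 0], "yaw": 0, "claw": 8}])

```text
t: 14.8
eef_pos: [0.5514, 0.0029, 0.0737]
ee_rot: [-3.138, 0.143, 0.006]
ft_force: [0.5, 0.5, 7.6]
finger_gap: 0.0111
grip_force: 43.4
```

>>> play_rows(series=[{"slide": [0, 0, -0.7], "yaw": 0, "claw": 8}, {"slide": [0, 0, 0], "yaw": 0, "claw": 8}])

```text
t: 15.0
eef_pos: [0.5514, 0.003, 0.0744]
ee_rot: [-3.138, 0.143, 0.006]
ft_force: [-0.1, 1.0, 6.6]
finger_gap: 0.0114
grip_force: 43.4
```

>>> play_rows(series=[{"slide": [0, 0, -0.7], "yaw": 0, "claw": 8}, {"slide": [0, 0, 0], "yaw": 0, "claw": 8}])

```text
t: 15.2
eef_pos: [0.5514, 0.003, 0.075]
ee_rot: [-3.138, 0.143, 0.006]
ft_force: [1.0, 1.0, 7.0]
finger_gap: 0.0115
grip_force: 43.2
```

```bash
python3 -c "
from h import *
to(.5507,.0027,.075,-95.3)"
```

```text
t 15.2 tcp [0.5514 0.003  0.075 ] F [1. 1. 7.] T [ 0.23 -0.27  0.01] slide [-0.6  0.3 -0. ] head -95.2 yaw 0.1 tilt [-3.6e-03  4.0e-04 -1.0e+00] gap 0.0115 43.23245286941528 q [-0.83  0.64  1.02  1.94 -0.68  0.95 -1.14]
```

>>> play_rows(series=[{"slide": [0, 0, -0.7], "yaw": 0, "claw": 8}, {"slide": [0, 0, 0], "yaw": 0, "claw": 8}])

```text
t: 15.4
eef_pos: [0.5512, 0.003, 0.0751]
ee_rot: [3.138, -0.143, -0.006]
ft_force: [3.6, 1.2, 3.5]
finger_gap: 0.0113
grip_force: 42.5
```

>>> play_rows(series=[{"slide": [0, 0, -0.5], "yaw": 0, "claw": 8}, {"slide": [0, 0, 0], "yaw": 0, "claw": 8}])

```text
t: 15.6
eef_pos: [0.5511, 0.003, 0.0752]
ee_rot: [3.138, -0.143, -0.006]
ft_force: [5.8, 0.2, -1.7]
finger_gap: 0.0115
grip_force: 41.8
```

```bash
python3 -c "
from h import *
to(.5507,.0027,.075,-95.3)"
```

```text
t 15.6 tcp [0.5511 0.003  0.0752] F [ 5.8  0.2 -1.7] T [ 0.21 -1.46  0.02] slide [-0.4  0.3  0.2] head -95.2 yaw 0.1 tilt [-3.9e-03 -4.0e-04 -1.0e+00] gap 0.0115 41.81363224983215 q [-0.83  0.64  1.02  1.94 -0.68  0.95 -1.14]
```

>>> play_rows(series=[{"slide": [0.4, 0, 0], "yaw": 0, "claw": 8}, {"slide": [0, 0, 0], "yaw": 0, "claw": 8}])

```text
t: 15.8
eef_pos: [0.5511, 0.003, 0.0752]
ee_rot: [3.138, -0.143, -0.008]
ft_force: [5.4, 1.6, -1.3]
finger_gap: 0.0112
grip_force: 42.0
```

```bash
python3 -c "
from h import *
to(.5511,.003,.075,-95.3)"
```

```text
t 15.8 tcp [0.5511 0.003  0.0752] F [ 5.4  1.6 -1.3] T [ 0.27 -1.35 -0.  ] slide [-0.   0.   0.2] head -95.2 yaw 0.1 tilt [-4.8e-03 -1.0e-04 -1.0e+00] gap 0.0112 41.9929164648056 q [-0.83  0.64  1.02  1.94 -0.68  0.95 -1.14]
```

>>> play_rows(series=[{"slide": [0, 0, 0], "yaw": 0, "claw": 14}, {"slide": [0, 0, 0], "yaw": 0, "claw": 22}, {"slide": [0, 0, 0], "yaw": 0, "claw": 32}, {"slide": [0, 0, 0], "yaw": 0, "claw": 40}, {"slide": [0, 0, -10], "yaw": 0, "claw": 40}, {"slide": [0, 0, -30], "yaw": 0, "claw": 40}, {"slide": [0, 0, -40], "yaw": 0, "claw": 40}, {"slide": [0, 0, -40], "yaw": 0, "claw": 40}, {"slide": [-30, 0, -30], "yaw": 0, "claw": 40}, {"slide": [-35, 0, 0], "yaw": 0, "claw": 40}, {"slide": [-35, 0, 0], "yaw": 0, "claw": 40}])

```text
t: 16.9
eef_pos: [0.4509, 0.0105, 0.2266]
ee_rot: [3.135, -0.148, -0.012]
ft_force: [-0.9, 0.8, 2.7]
finger_gap: 0.0401
grip_force: 0.0
```

```bash
python3 - <<'E'
from h import *
to(.5511,.003,.075,-95.3)
a=grab('top','top5')[0];b,d=grab('scene','scene5')
cv2.imwrite('pics/m5.png',np.hstack([cv2.resize(a[215:285,230:320],(400,311),interpolation=cv2.INTER_CUBIC),cv2.resize(b[200:270,215:305],(400,311),interpolation=cv2.INTER_CUBIC)]))
n='scene';W=world(n,d);hsv=cv2.cvtColor(b,cv2.COLOR_BGR2HSV)
m=(W[...,2]>.07)&(W[...,2]<.12)&(abs(W[...,0]-.55)<.05)&(abs(W[...,1]-.003)<.05)
if m.any():
    w=W[m];print(len(w),cv2.minAreaRect((w[:,:2]*1000).astype(np.float32)),np.percentile(w[:,2],[2,50,98]))
E
```

```text
t 16.9 tcp [0.4509 0.0105 0.2266] F [-0.9  0.8  2.7] T [ 0.05  0.08 -0.03] slide [101.6  -2.5 150.8] head -95.4 yaw -0.1 tilt [-0.008  -0.0029 -1.    ] gap 0.0401 0.0 q [-1.39  0.22  1.45  2.01 -0.24  1.12 -1.51]
143 ((551.9229736328125, -0.429502010345459), (12.152941703796387, 29.713117599487305), 83.1458511352539) [0.07223681 0.09412541 0.10515751]
```

View pics/m5.png

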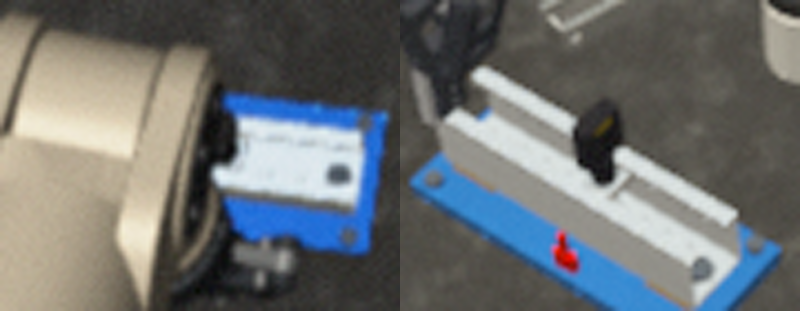

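The scene view shows the tab standing upright in the slot with its long side across the rail, at crop (600,140). The arm still blocks the top view, so I'll move it aside and check squareness and alignment.

>>> play_rows(series=[{"slide": [0, 35, 0], "yaw": 0, "claw": 40}, {"slide": [0, 40, 0], "yaw": 0, "claw": 40}, {"slide": [0, 40, 0], "yaw": 0, "claw": 40}, {"slide": [0, 40, 0], "yaw": 0, "claw": 40}, {"slide": [0, 40, 0], "yaw": 0, "claw": 40}, {"slide": [0, 40, 0], "yaw": 0, "claw": 40}, {"slide": [0, 40, 0], "yaw": 0, "claw": 40}, {"slide": [0, 0, 0], "yaw": 0, "claw": 40}])

```text
t: 17.8
eef_pos: [0.4225, -0.2711, 0.2272]
ee_rot: [3.132, -0.167, -0.013]
ft_force: [-0.6, -0.2, 0.4]
finger_gap: 0.0398
grip_force: 0.0
```

```bash
python3 - <<'E'
from h import *
np.set_printoptions(precision=2,suppress=True)
to(.5511,.003,.075,-95.3)
ims={}
for n in('top','scene'):
    im,d=grab(n,n+'6');ims[n]=im;W=world(n,d)
    p=r.camera_params(n);K=np.array(p['intrinsics']);T=np.array(p['cam_to_world'])
    def cast(u,v,z):
        q=T[:3,:3]@np.array([(u-K[0,2])/K[0,0],(v-K[1,2])/K[1,1],1]);return (T[:3,3]+q*(z-T[2,3])/q[2])[:2]*1000
    def proj(P):
        q=K@(T[:3,:3].T@(np.array(P)/1000-T[:3,3]));return q[:2]/q[2]
    m=(W[...,2]>.098)&(W[...,2]<.112)&(abs(W[...,0]-.55)<.03)&(abs(W[...,1]-.003)<.03)
    m2=(im.max(2)<75)&(W[...,2]>.07)&(W[...,2]<.115)&(abs(W[...,0]-.55)<.03)&(abs(W[...,1]-.003)<.03)
    for k in(m,m2):
        v,u=np.nonzero(k)
        if len(v):print(n,len(v),'px',u.mean(),v.mean(),'bbox',u.min(),u.max(),v.min(),v.max(),'cast@105',cv2.minAreaRect(np.array([cast(a,b,.1055) for a,b in zip(u,v)],np.float32)))
    a=np.radians(-5.3);e=np.array([np.cos(a),np.sin(a)]);f=np.array([-e[1],e[0]])
    B=np.array([proj([551.1+s*14*e[0]+t*6*f[0],3+s*14*e[1]+t*6*f[1],z]) for s in(-1,1) for t in(-1,1) for z in(74,106)])
    print('pred bbox',B[:,0].min(),B[:,0].max(),B[:,1].min(),B[:,1].max())
a,b=ims['top'],ims['scene']
cv2.imwrite('pics/m6.png',np.hstack([cv2.resize(a[215:285,230:320],(400,311),interpolation=cv2.INTER_CUBIC),cv2.resize(b[205:265,225:290],(400,311),interpolation=cv2.INTER_CUBIC)]))
E
```

```text
t 17.8 tcp [ 0.42 -0.27  0.23] F [-0.6 -0.2  0.4] T [ 0.01  0.02 -0.02] slide [ 100.  -287.1  149.7] head -96.1 yaw -0.8 tilt [-0.01 -0.01 -1.  ] gap 0.0398 0.0 q [-0.51  0.31  1.21  1.91 -0.31  1.14 -0.87]
top 55 px 279.45454545454544 244.8909090909091 bbox 277 282 240 250 cast@105 ((548.7603759765625, 1.153620719909668), (25.169355392456055, 12.334041595458984), 2.0122153759002686)
top 51 px 279.98039215686276 245.76470588235293 bbox 278 282 240 251 cast@105 ((547.5531005859375, -0.18142175674438477), (27.75924301147461, 9.86956787109375), 2.932891845703125)
pred bbox 275.5353960568846 282.89506761680576 238.18948664780078 252.29492005683016
scene 61 px 259.08196721311475 227.14754098360655 bbox 254 264 222 232 cast@105 ((548.8995361328125, -2.9467763900756836), (13.375977516174316, 30.13318634033203), 85.79313659667969)
scene 132 px 259.4848484848485 230.37121212121212 bbox 254 265 222 238 cast@105 ((542.6576538085938, -9.902669906616211), (28.166067123413086, 41.5628776550293), 85.79315185546875)
pred bbox 251.65061502368707 264.8360471662907 220.65716135772533 239.33314417867317
```

View pics/m6.png

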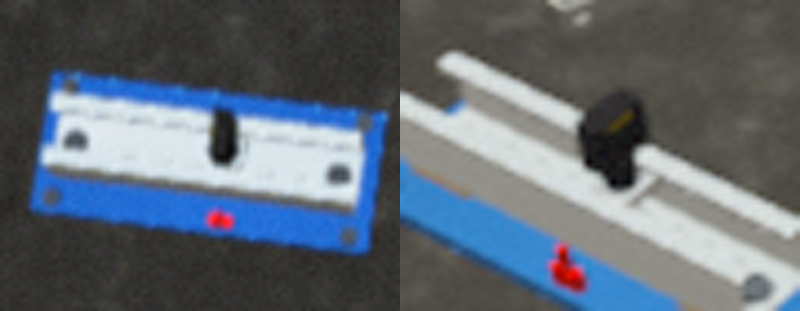

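Both views show the tab standing across the rail, roughly level with the pointer. One finer check of its position along the rail against the pointer, using subpixel row centroids.

```bash
python3 - <<'E'
from h import *
np.set_printoptions(precision=2,suppress=True)
for n,rows,ur in(('top',range(241,251),(268,292)),('scene',range(222,232),(246,274))):
    im=cv2.imread(f'pics/{n}6.png').astype(float);i0=cv2.imread(f'pics/{n}0.png').astype(float)
    p=r.camera_params(n);K=np.array(p['intrinsics']);T=np.array(p['cam_to_world'])
    def proj(P):
        q=K@(T[:3,:3].T@(np.array(P)/1000-T[:3,3]));return q[:2]/q[2]
    a=np.radians(-5.3);e=np.array([np.cos(a),np.sin(a)]);f=np.array([-e[1],e[0]])
    B=np.array([proj([551.1+s*14*e[0]+t*6*f[0],3+s*14*e[1]+t*6*f[1],z]) for s in(-1,1) for t in(-1,1) for z in(74,106)],np.float32)
    hull=cv2.convexHull(((B+.5)*16).astype(np.int32))
    S=np.zeros((480*16,640*16),np.uint8);cv2.fillConvexPoly(S,hull,255)
    S=cv2.resize(S,(640,480),interpolation=cv2.INTER_AREA)/255.
    D=np.clip(i0.mean(2)-im.mean(2),0,None);D[D<25]=0
    U=np.arange(*ur)
    for v in rows:
        w=D[v,ur[0]:ur[1]];s=S[v,ur[0]:ur[1]]
        if w.sum()>0 and s.sum()>0:print(n,v,'obs',(U*w).sum()/w.sum(),'pred',(U*s).sum()/s.sum(),'w',(w>0).sum(),s.sum())
    red=np.clip(i0[...,2]-1.3*np.maximum(i0[...,0],i0[...,1]),0,None)
    for v in (range(261,268) if n=='top' else range(250,262)):
        x0=270 if n=='top' else 242;w=red[v,x0:x0+20];
        if w.sum()>20:print('red',v,(np.arange(x0,x0+20)*w).sum()/w.sum(),w.sum())
    # where pointer tip should be for nut at its place: on the rail's perpendicular through (551.1,3)
    m=np.array([551.1,3])-34*e; print('pointer expected tip/base if nut at robot xy',proj([*m,42]),proj([*m,12]))
E
```

```text
top 241 obs 279.9577080491132 pred 279.74789915966386 w 7 6.066666666666666
top 242 obs 280.11276794035416 pred 279.72710280373826 w 7 6.294117647058824
top 243 obs 280.11670687575395 pred 279.5699126092385 w 7 6.2823529411764705
top 244 obs 280.0317658050452 pred 279.4039900249377 w 7 6.290196078431372
top 245 obs 280.0247909199522 pred 279.2507797878977 w 8 6.286274509803921
top 246 obs 280.25381526104417 pred 279.110625 w 9 6.2745098039215685
top 247 obs 280.2028301886793 pred 278.96816479400746 w 10 6.282352941176471
top 248 obs 280.108602661597 pred 278.82739212007505 w 10 6.270588235294118
top 249 obs 280.0564808110065 pred 278.6936090225564 w 10 6.258823529411765
top 250 obs 279.8116578793204 pred 278.73737373737373 w 7 5.823529411764706
red 263 278.2464049747377 257.29999999999995
red 264 278.96501210653753 826.0
red 265 279.47478011129067 557.0999999999999
pointer expected tip/base if nut at robot xy [278.76 262.  ] [279.64 264.01]
scene 222 obs 261.0 pred 260.0565085771948 w 1 3.886274509803921
scene 223 obs 260.06688963210706 pred 260.2463235294117 w 3 6.4
scene 224 obs 26
[... 284 characters left out ...]
6666666666
scene 228 obs 257.4060258249641 pred 258.1003787878788 w 12 12.423529411764704
scene 229 obs 257.41414659149154 pred 258.10970333745365 w 12 12.690196078431374
scene 230 obs 257.76813811188805 pred 258.2785006195787 w 12 12.658823529411764
scene 231 obs 258.578142911731 pred 258.4454799627213 w 11 12.623529411764707
red 252 251.0 56.79999999999998
red 253 251.0 182.9
red 254 251.0 114.5
red 255 250.72875131164741 190.6
red 256 250.7089517625232 431.19999999999993
red 257 251.55677706651824 718.6
red 258 252.06278089887638 712.0
red 259 252.43140920775883 427.90000000000003
red 260 253.36382681564245 143.2
pointer expected tip/base if nut at robot xy [251.26 252.07] [252.73 259.6 ]
```

```bash
python3 - <<'E'
from h import *
np.set_printoptions(precision=2,suppress=True,linewidth=150)
t=cv2.imread('pics/top6.png');print(t[238:254,272:290].mean(2).astype(int))
n='top';p=r.camera_params(n);K=np.array(p['intrinsics']);T=np.array(p['cam_to_world'])
def proj(P):
    q=K@(T[:3,:3].T@(np.array(P)/1000-T[:3,3]));return q[:2]/q[2]
a=np.radians(-5.3);e=np.array([np.cos(a),np.sin(a)]);f=np.array([-e[1],e[0]])
for z in(106,74):print(z,[proj([551.1+s*14*e[0]+t_*6*f[0],3+s*14*e[1]+t_*6*f[1],z]) for s,t_ in((1,1),(1,-1),(-1,-1),(-1,1))])
s=cv2.imread('pics/scene6.png')
cv2.imwrite('pics/m7.png',np.hstack([cv2.resize(t[232:260,264:296],(400,350),interpolation=cv2.INTER_NEAREST),cv2.resize(s[215:247,243:275],(400,350),interpolation=cv2.INTER_NEAREST)]))
E
```

```text
[[134 126 128 118 121 117 104 100 111 113 117 119 119 117 118 120 115 113]
 [180 169 159 152 135 119  81  71  79  85 101 119 120 120 113 114 118 117]
 [222 211 201 193 173 140  73  40  47  52  83 124 138 128 129 135 124 125]
 [228 226 223 224 211 165  81  35  35  35  69 142 179 174 175 175 167 162]
 [224 225 225 226 216 165  79  36  34  31  53 137 212 223 220 222 210 203]
 [210 221 218 212 200 140  63  39  34  32  43 131 215 226 228 227 226 227]
 [215 213 203 197 187 117  55  44  41  27  42 125 197 211 215 222 230 231]
 [225 223 221 223 211 121  49  43  41  26  38 111 172 187 205 212 224 226]
 [228 228 231 231 216 125  46  36  37  22  41 124 191 187 212 213 214 209]
 [229 227 232 227 205 110  41  39  38  17  35 120 201 183 217 224 224 222]
 [229 226 230 224 183  90  39  43  33  16  25 109 198 190 221 229 229 226]
 [228 228 229 227 191  93  35  32  30   9  39 123 196 201 223 228 228 227]
 [227 227 228 230 214 127  43  21  17  24  84 171 211 215 226 228 228 228]
 [224 225 223 226 223 177  94  62  51  68 147 197 206 218 226 229 227 228]
 [222 221 219 221 228 219 171 154 140 144 188 199 198 223 229 227 225 226]
 [225 225 226 225 229 231 223 223 209 203 210 205 217 227 227 225 224 226]]
106 [array([277.18, 238.19]), array([281.99, 238.79]), array([280.36, 249.83]), array([275.54, 249.22])]
74 [array([278.19, 240.88]), array([282.9 , 241.48]), array([281.3 , 252.29]), array([276.57, 251.7 ])]
```

View pics/m7.png

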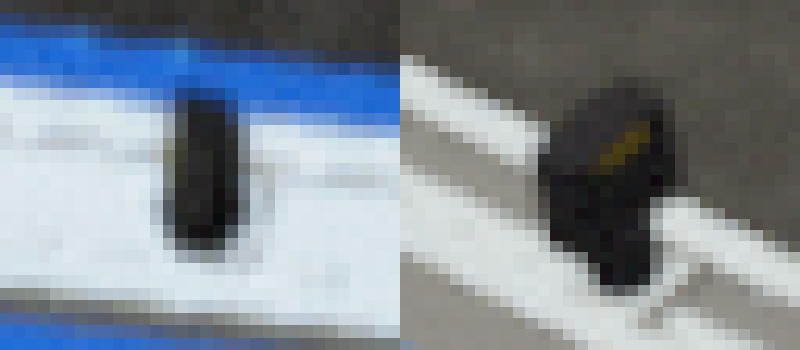

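```bash
python3 -c "
from bench import r
print(r.hand_in())"
```

```text
the job is handed in; nothing more can be done
None
```

The spring nut is locked in the rail: its grooves caught the lips at the expected height and the gripper is clear. From the camera images it stands square across the rail to within about 3° and in line with the pointer to within about 2 mm. It was handed in at about 18 s, and no bystander was deliberately touched, though I did not re-check their positions.

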